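# Gauge a regulator piston on the ring stand

## Task

Three aluminium pistons stand on the service mat; take the one of middle thickness and gauge it on the ring stand: lower it upright through the top ring and the middle ring until the bottom ring stops it, and leave it standing there. Let it down gently rather than dropping it, and leave the other two pistons standing where they are.

Things in the scene. Friction and masses are not known exactly. Their poses are not given: they have to be found in the camera images.
- piston_mid: turned aluminium piston, a plain solid cylinder standing upright with black O-ring bands flush in its side; diameter 38 mm, length 140 mm (the piston of middle thickness, the one to gauge; 0.3 to 0.6 kg). Origin at the centre of its foot, z up its axis
- piston_thin: turned aluminium piston, a plain solid cylinder standing upright with black O-ring bands flush in its side; diameter 24 mm, length 140 mm (a bystander). Origin at the centre of its foot, z up its axis
- piston_thick: turned aluminium piston, a plain solid cylinder standing upright with black O-ring bands flush in its side; diameter 64 mm, length 140 mm (a bystander). Origin at the centre of its foot, z up its axis
- gauge: fixed ring stand: base 120 x 130 x 12 mm, posts at own +-y, three level steel rings on one vertical axis, 96 mm outside, 10 mm thick. Holes and upper face above origin: top 78 mm at 104 mm (nothing above), middle 58 mm at 72 mm, bottom 28 mm at 40 mm, where the piston stops. Origin: centre of base underside, on the rings' axis, z up, 4 mm over the table (on the mat, like the pistons)
Not all that is in view belongs to the job. What is shaped like the piston_mid but brown or green is not meant.

How it is judged:
At the end, for the whole second after the job is handed in: The 38 mm piston stands upright (within 10 degrees) and still inside the stand, through the top and middle rings, with its foot resting on the bottom ring (foot 34 to 47 mm above the stand's origin and within 15 mm of the rings' axis); the other two pistons stand within 40 mm of where they were (z of piston_mid in the frame of gauge between 0.034 and 0.047 m and horizontal distance between piston_mid and gauge below 0.015 m and angle between piston_mid's own z axis and vertical below 0.17 rad and linear speed of piston_mid below 0.02 m/s and distance of each of piston_thin, piston_thick from where it was at the start of the episode below 0.04 m and angle between each of piston_thin, piston_thick's own z axis and vertical below 0.3 rad); the robot touches nothing.
It fails at once if the piston is dropped through the rings (falls faster than 0.5 m/s inside the stand; letting go up to about 10 mm above the bottom ring is fine) (horizontal distance between piston_mid and gauge below 0.03 m and z of piston_mid in the frame of gauge below 0.1 m and linear speed of piston_mid above 0.5 m/s).
It fails at once if another piston is knocked over or pushed more than 40 mm (distance of any of piston_thin, piston_thick from where it was at the start of the episode above 0.04 m or angle between any of piston_thin, piston_thick's own z axis and vertical above 0.3 rad).
It also fails if it takes over 38 s, if anything falls off the work surface, if the arm or the gripper's body presses on something with over 40 N, if the wrist force passes 120 N, or if a joint passes its speed limit or range.

## Robot

A 7-joint arm with a two-finger parallel gripper is mounted at the origin on the work surface. World frame = base frame: x ahead of the robot, y to its left, z up, the work surface at z = 0. Lengths are in m, angles in rad, forces in N, time in s.
With the tool pointing down it reaches from about 0.4 to 0.85 m from the base axis. Payload 10.4 kg.
Tool frame: the origin (TCP) lies on the front face of the gripper's body, between the roots of the fingers; the fingertips stand 73 mm ahead of it and the grasp point (between the pads) lies 54 mm ahead of it; z points along the fingers, y is the line along which they close (so a half turn about z gives the same grasp; the last joint's range is limited). The gripper opens to 85 mm and grips with 20 to 120 N. Pads are 22 mm wide; open, the fingers measure 114 mm over their backs; the gripper's body (76 mm by 85 mm) begins 54 mm behind the grasp point. The pads swing forward as they close: fully open they stand 13 mm farther back than shut.
Start: joints at [1.086, 0.332, -0.065, 1.46, 0.022, 1.35, -0.088], TCP at [0.278, -0.56, 0.304] pointing down, gripper open.
Joint ranges: [-2.6, 2.6], [-0.5, 2.12], [-1.47, 1.34], [0.16, 2.42], [-1.27, 4.41], [0.06, 2.06], [-2.6, 2.6]. Speed limits (rad/s): [2.22, 2.22, 2.79, 2.79, 3.14, 3.14, 3.14].

## Interface

Orientations are given as a unit quaternion [x, y, z, w].
In Python, from workcell import manip gives the robot as it stands.
- The arm moves only by the shell command python3 -m jog 'ROWS' [FORCE]. ROWS is JSON, a list of rows, each an object with "grip": the gripper command: -1 is fully open, 1 is shut, values between are in proportion; "slide": the shift along the tool's x, y, z in cm, a list of three; "yaw": the turn about the tool's z in rad. A call has 1 to 8 rows; each row shifts and turns the commanded pose from where the row before left it, along the tool's axes as they then stand; what a row does not reach is not made up. A row lasts 1/10 s, in which the tool goes at most 50 mm and 8.59 degrees, less where a joint would pass 70% of its speed; a pose out of reach is approached as far as the arm can. A call with a gripper value outside its range is refused whole. The fingers move at their own pace and stop on an object; FORCE is the grip in N (left out, the last holds). Time passes only in rows, so rows that do not move let the fingers close. It gives the time, the measured TCP pose, the force, the opening and the grip force at its end, in the units of the state.
- manip.get_obs(): the state, without advancing time (a new reading comes with each control period).
- manip.camera(name): name is "side" or "top" or "wrist"; returns the picture (480x640x3 uint8, blue, green, red); there is no depth.
- manip.calibration(name): a dict with "vfov" (degrees; the focal length in pixels is half the picture's height over the tangent of half this angle, whatever the lens; pixels are square), "cx", "cy" (the principal point, pixels), "camera_from_world" (4x4, takes a point from world to camera coordinates). Camera axes: x right, y down, z forward; pixel columns grow to the right and rows downward; lengths in m; the calibration is good to about 2 mm. A picture is of the moment at which its call begins: read the wrist's pose just before it. calibration takes no time and is no camera call; for the wrist camera it gives the pose at the moment of the call.
- manip.hand_in(): hands the job in; it is judged then, once.
Trained networks look in the newest picture that a camera, given by its name, has taken for a name from the list of things; names that differ only in an ending like _2 or _b are one class to them, and where a whole thing is asked for, a point or a joint stands for the part that bears it (a point fixed in the world has none). Each returns a list of dicts, best first, with "conf" (0 to 1); they miss things now and then, are a little off and sometimes report something else, mostly with a low value. They report only what shows in the picture. A call takes as long as a camera call. They do not tell look-alikes from the thing itself.
- manip.masks_of(thing, camera): "region" (480x640 bool, what is visible of it) and "centre" ([column, row] in pixels, amid what is visible of it).
The state is a dict: "clock": time; "joint_pos": joint angles; "joint_velocities": joint speeds; "tau": joint torques, N m; "position": TCP position; "ee_rot": TCP orientation; "ft_force": force on the tool from outside, world axes, zero at the start; "torque": the same for the moment, N m; "grip_width": opening from 0.0 (shut) to 1.0 (fully open); "grasp_force": force on a finger pad.
Only numpy, scipy, OpenCV 4.12 (cv2) and the standard library are available. Lean on these libraries where they do the work, as an engineer would, in place of code of your own. Each camera call takes 0.05 s, during which the arm holds its last target. There are 200 camera calls.

## Working session

There is one attempt and no reset: what is moved stays moved. The work goes in short steps, Python scripts to look and compute and a shell command to move; the robot and the scene stay as the last step left them, time stands still between calls to the robot, and variables do not carry over. Pictures are saved under pics/ and viewed, at most 10 in all, crops included, and the job is handed in when it is done.

```bash
mkdir -p pics; cat > h.py <<'E'
import numpy as np, cv2
from workcell import manip
from scipy.spatial.transform import Rotation as R
def ray(c,px):
    k=manip.calibration(c); f=240/np.tan(np.radians(k["vfov"])/2); T=np.array(k["camera_from_world"])
    d=np.array([(px[0]-k["cx"])/f,(px[1]-k["cy"])/f,1]); Rm=T[:3,:3]
    return -Rm.T@T[:3,3], Rm.T@d
def hit(c,px,z):
    o,d=ray(c,px); return o+d*(z-o[2])/d[2]
def proj(c,p):
    k=manip.calibration(c); f=240/np.tan(np.radians(k["vfov"])/2); T=np.array(k["camera_from_world"])
    q=T@np.r_[p,1]; return np.array([k["cx"]+f*q[0]/q[2],k["cy"]+f*q[1]/q[2]])
E
python3 - <<'E'
from h import *
o=manip.get_obs(); print(o["position"],o["ee_rot"],o["clock"],R.from_quat(o["ee_rot"]).as_matrix().round(3))
ims=[]
for c in ["top","side"]:
    im=manip.camera(c).copy()
    print(c,ray(c,[320,240]))
    for t,col in [("piston_mid",(0,0,255)),("piston_thin",(0,255,0)),("piston_thick",(255,0,0)),("gauge",(255,0,255))]:
        for m in manip.masks_of(t,c):
            ys,xs=np.where(m["region"]); print(c,t,round(m["conf"],2),np.round(m["centre"]),xs.min(),xs.max(),ys.min(),ys.max(),len(xs))
    cv2.imwrite(f"pics/{c}0.png",im)
E
```

```text
[ 0.27836174 -0.55928257  0.30310533] [ 9.73458874e-01  2.28860891e-01 -1.81660459e-04 -6.93547274e-04] 0.0 [[ 0.895  0.446 -0.001]
 [ 0.446 -0.895  0.001]
 [-0.    -0.001 -1.   ]]
top (array([ 0.27793445, -0.04671719,  0.84607766]), array([ 0.22825744,  0.00884918, -0.97357688]))
top piston_mid 0.92 [456. 349.] 432 478 338 361 935
top piston_mid 0.81 [474. 224.] 452 498 202 240 1036
top piston_mid 0.56 [531. 344.] 501 561 332 356 1248
top piston_thin 0.64 [348. 182.] 341 357 164 201 453
top piston_thick 0.89 [154. 158.] 123 184 126 187 2244
top gauge 0.65 [255. 232.] 219 292 193 262 4294
side (array([-0.13187253,  0.71550719,  0.59023198]), array([ 0.50801203, -0.71147853, -0.48560444]))
side piston_mid 0.94 [462. 183.] 451 471 152 216 1039
side piston_mid 0.88 [355. 179.] 345 362 146 208 1006
side piston_mid 0.57 [444. 207.] 430 454 173 242 1340
side piston_thin 0.98 [269. 207.] 259 274 176 240 597
side piston_thick 0.71 [107. 294.] 76 134 245 338 3819
side gauge 0.97 [247. 280.] 197 294 227 320 4985
```

View pics/top0.png

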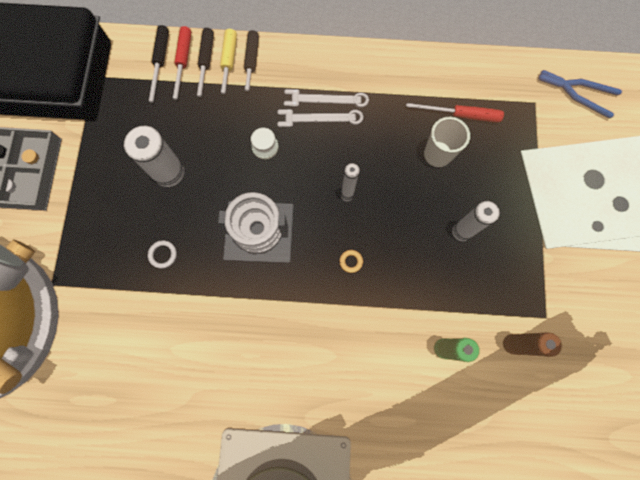

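View pics/side0.png

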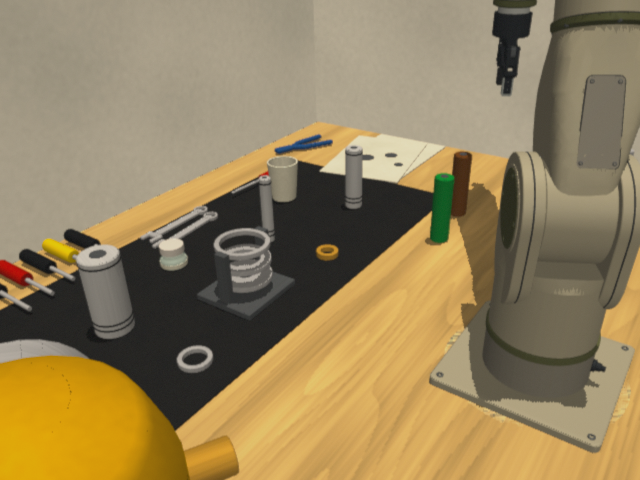

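The aluminium mid piston is at top-view (474,224) with its top face near (487,212), and at side-view (355,179). The green (456,349) and brown (531,344) cylinders are look-alikes. The gauge's rings are near (252,222) in the top view. Next I'll fit the poses by silhouette.

```bash
cat > fit.py <<'E'
from h import *
from scipy.optimize import minimize
def hullmask(c,P):
    m=np.zeros((480,640),np.uint8); p=np.array([proj(c,q) for q in P])
    cv2.fillConvexPoly(m,np.round(cv2.convexHull((p*16).astype(np.int32))).astype(np.int32),1,shift=4); return m>0
A=np.linspace(0,2*np.pi,40,endpoint=False)
def cyl(x,y,r,z0,z1): return [[x+r*np.cos(a),y+r*np.sin(a),z] for a in A for z in(z0,z1)]
def box(x,y,w,a,b,z0,z1): 
    c,s=np.cos(w),np.sin(w); return [[x+c*u-s*v,y+s*u+c*v,z] for u in(-a,a) for v in(-b,b) for z in(z0,z1)]
def iou(a,b): return (a&b).sum()/(a|b).sum()
E
python3 - <<'E'
from fit import *
pm,g={},{}
for c,t in [("top",(474,224)),("side",(355,179))]:
    im=manip.camera(c)
    L=manip.masks_of("piston_mid",c); pm[c]=min(L,key=lambda m:np.hypot(*(np.array(m["centre"])-t)))["region"]
    L=manip.masks_of("gauge",c); g[c]=L[0]["region"]
def fp(p): return -sum(iou(hullmask(c,cyl(*p,.019,.004,.144)),pm[c]) for c in pm)
p0=hit("top",(487,212),.144)[:2]; print("p0",p0)
r=minimize(fp,p0,method="Nelder-Mead",options=dict(initial_simplex=[p0,p0+[.01,0],p0+[0,.01]])); print("piston",r.x,r.fun)
def gm(p,c): return hullmask(c,box(*p,.06,.065,.004,.016))|hullmask(c,cyl(*p[:2],.048,.034,.108))
def fg(p): return -sum(iou(gm(p,c),g[c]) for c in g)
g0=np.r_[hit("top",(252,220),.108)[:2],0]; print("g0",g0)
r2=minimize(fg,g0,method="Nelder-Mead",options=dict(initial_simplex=[g0,g0+[.01,0,0],g0+[0,.01,0],g0+[0,0,.1]])); print("gauge",r2.x,r2.fun)
out=[]
for c in("top","side"):
    im=manip.camera(c).copy()
    def poly(P,col): cv2.polylines(im,[np.round([np.array(proj(c,q))*16 for q in P]).astype(np.int32)],True,col,1,shift=4)
    x,y=r.x
    for z in(.004,.144): poly([[x+.019*np.cos(a),y+.019*np.sin(a),z] for a in A],(0,0,255))
    x,y,w=r2.x
    for z,rr in((.108,.048),(.108,.039),(.044,.014)): poly([[x+rr*np.cos(a),y+rr*np.sin(a),z] for a in A],(0,255,255))
    b=[q for q in box(x,y,w,.06,.065,.016,.016)][::2]; poly([b[0],b[1],b[3],b[2]],(0,255,0))
    out.append(cv2.resize(im[130:330,190:520],None,fx=2.4,fy=1.5*1) if 0 else cv2.resize(im[130:330,180:510],None,fx=1.5,fy=1.5))
cv2.imwrite("pics/ov.png",np.vstack(out)[:600])
E
```

```text
p0 [ 0.50944161 -0.31790964]Traceback (most recent call last):
  File "<stdin>", line 9, in <module>
    res = _minimize_neldermead(fun, x0, args, callback, bounds=bounds,
                               **options)
    fxr = func(xr)
    fx = function(np.copy(x), *(wrapper_args + args))
  File "<stdin>", line 7, in fp
  File "<stdin>", line 7, in <genexpr>
  File "fit.py", line 4, in hullmask
    m=np.zeros((480,640),np.uint8); p=np.array([proj(c,q) for q in P])
                                                ~~~~^^^^^
  File "h.py", line 11, in proj
    k=manip.calibration(c); f=240/np.tan(np.radians(k["vfov"])/2); T=np.array(k["camera_from_world"])
ValueError: time passes only in moves, steps and waits
```

```bash
sed -i 's/k=manip.calibration(c)/k=cal(c)/' h.py; cat >> h.py <<'E'
import functools
@functools.cache
def cal(c): return manip.calibration(c)
E
cat > run.py <<'E'
from fit import *
pm,g,im0={},{},{}
for c,t in [("top",(474,224)),("side",(355,179))]:
    im0[c]=manip.camera(c).copy()
    L=manip.masks_of("piston_mid",c); pm[c]=min(L,key=lambda m:np.hypot(*(np.array(m["centre"])-t)))["region"]
    L=manip.masks_of("gauge",c); g[c]=L[0]["region"]
def fp(p): return -sum(iou(hullmask(c,cyl(*p,.019,.004,.144)),pm[c]) for c in pm)
p0=hit("top",(487,212),.144)[:2]
r=minimize(fp,p0,method="Nelder-Mead",options=dict(initial_simplex=[p0,p0+[.01,0],p0+[0,.01]])); print("piston",r.x,r.fun)
def gm(p,c): return hullmask(c,box(*p,.06,.065,.004,.016))|hullmask(c,cyl(*p[:2],.048,.034,.108))
def fg(p): return -sum(iou(gm(p,c),g[c]) for c in g)
g0=np.r_[hit("top",(252,220),.108)[:2],0]; print("g0",g0)
r2=minimize(fg,g0,method="Nelder-Mead",options=dict(initial_simplex=[g0,g0+[.01,0,0],g0+[0,.01,0],g0+[0,0,.1]])); print("gauge",r2.x,r2.fun)
out=[]
for c in("top","side"):
    im=im0[c]
    def poly(P,col): cv2.polylines(im,[np.round([np.array(proj(c,q))*16 for q in P]).astype(np.int32)],True,col,1,shift=4)
    x,y=r.x
    for z in(.004,.144): poly([[x+.019*np.cos(a),y+.019*np.sin(a),z] for a in A],(0,0,255))
    x,y,w=r2.x
    for z,rr in((.108,.048),(.108,.039),(.044,.014)): poly([[x+rr*np.cos(a),y+rr*np.sin(a),z] for a in A],(0,255,255))
    b=box(x,y,w,.06,.065,.016,.016)[::2]; poly([b[0],b[1],b[3],b[2]],(0,255,0))
    out.append(cv2.resize(im[130:330,180:510],None,fx=1.5,fy=1.5))
cv2.imwrite("pics/ov.png",np.vstack(out)[:600])
o=manip.get_obs(); M=R.from_quat(o["ee_rot"]).as_matrix()
print(o["clock"],"slide to piston cm",100*M.T@(np.r_[r.x,.170]-o["position"]),"piston->gauge",100*M.T@(np.r_[r2.x[:2]-r.x,.04]))
E
python3 run.py
```

```text
piston [ 0.51260846 -0.32043936] -1.7381425680380547
g0 [0.47918998 0.08186416 0.        ]
gauge [0.48381098 0.08354873 0.02537064] -1.8269404943080723
1.1 slide to piston cm [ 31.61239475 -10.97388045  13.39402647] piston->gauge [ 15.42308764 -37.44935746  -4.00382985]
```

View pics/ov.png

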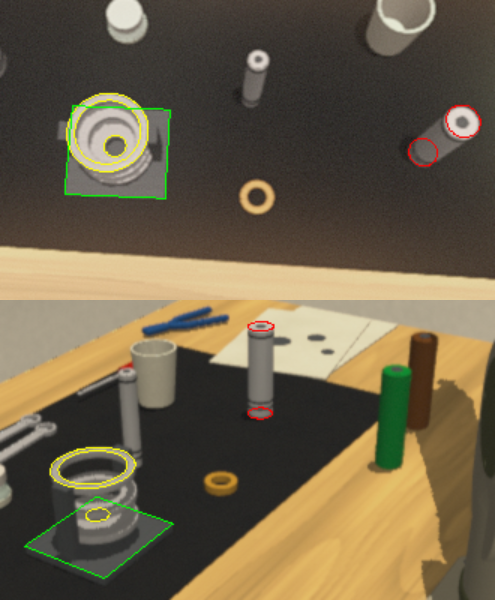

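The overlay fits both views: piston at (0.513,-0.320) and gauge at (0.484,0.084), with a millimetre or two of error. I'll move over the piston at the current height.

```bash
python3 -m jog '[{"grip":-1,"slide":[3.5,-1.2,0],"yaw":0},{"grip":-1,"slide":[3.5,-1.2,0],"yaw":0},{"grip":-1,"slide":[3.5,-1.2,0],"yaw":0},{"grip":-1,"slide":[3.5,-1.2,0],"yaw":0},{"grip":-1,"slide":[3.5,-1.2,0],"yaw":0},{"grip":-1,"slide":[3.5,-1.2,0],"yaw":0},{"grip":-1,"slide":[3.5,-1.2,0],"yaw":0},{"grip":-1,"slide":[3.5,-1.2,0],"yaw":0}]' 60
cat > near.py <<'E'
from h import *
P=np.r_[.5126,-.3204,.170]
o=manip.get_obs(); M=R.from_quat(o["ee_rot"]).as_matrix(); print(o["clock"],M.round(3).tolist(),"cm",100*M.T@(P-o["position"]))
im=manip.camera("wrist").copy(); 
for z in(.144,.004): cv2.polylines(im,[np.array([proj("wrist",[P[0]+.019*np.cos(a),P[1]+.019*np.sin(a),z]) for a in np.linspace(0,6.28,40)]).astype(np.int32)],True,(0,0,255),1)
cv2.imwrite("pics/w1.png",im)
E
python3 near.py
```

```text
clock: 1.9
position: [0.4873, -0.3477, 0.3041]
ee_rot: [0.973, 0.229, 0.0, 0.0]
ft_force: [1.4, 0.1, -0.7]
grip_width: 1.003
grasp_force: 0.0
1.9 [[0.895, 0.445, 0.0], [0.445, -0.895, -0.0], [0.0, 0.0, -1.0]] cm [ 3.48013768 -1.32135098 13.41360405]
```

View pics/w1.png

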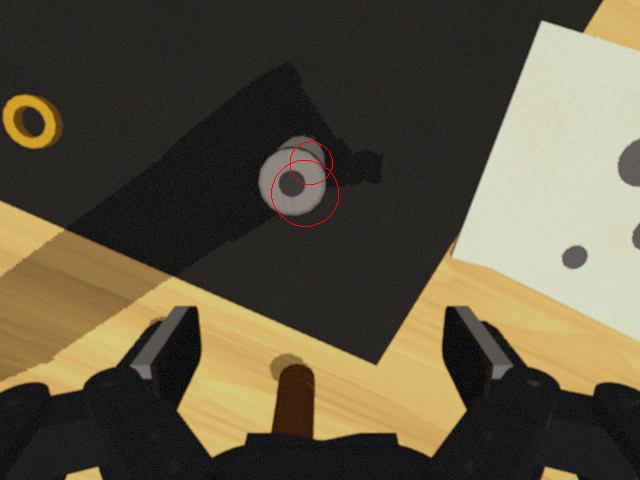

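The piston's top face is at (292,182) against a predicted (305,193). The arm was probably still settling, so I'll measure again at rest.

```bash
python3 -m jog '[{"grip":-1,"slide":[3.0,-1.3,0],"yaw":0},{"grip":-1,"slide":[0,0,0],"yaw":0},{"grip":-1,"slide":[0,0,0],"yaw":0},{"grip":-1,"slide":[0,0,0],"yaw":0}]'
cat > near.py <<'E'
from fit import *
P=np.r_[.5126,-.3204,.170]
cal("wrist"); o=manip.get_obs(); M=R.from_quat(o["ee_rot"]).as_matrix(); print(o["clock"],"cm",100*M.T@(P-o["position"]))
im=manip.camera("wrist").copy(); 
L=manip.masks_of("piston_mid","wrist")
for m in L: print(m["conf"],m["centre"],m["region"].sum())
c=proj("wrist",[*P[:2],.144])
m=min(L,key=lambda m:np.hypot(*(np.array(m["centre"])-c)))["region"]
p0=P[:2]
f=lambda p:-iou(hullmask("wrist",cyl(*p,.019,.004,.144)),m)
r=minimize(f,p0,method="Nelder-Mead",options=dict(initial_simplex=[p0,p0+[.01,0],p0+[0,.01]])); print(r.x,r.fun,"cm",100*M.T@(np.r_[r.x,.17]-o["position"]))
for z in(.144,.004): cv2.polylines(im,[np.array([proj("wrist",[r.x[0]+.019*np.cos(a),r.x[1]+.019*np.sin(a),z]) for a in np.linspace(0,6.28,40)]).astype(np.int32)],True,(0,0,255),1)
cv2.imwrite("pics/w2.png",im)
E
python3 near.py
```

```text
clock: 2.35
position: [0.5068, -0.3248, 0.3039]
ee_rot: [0.974, 0.228, -0.0, 0.0]
ft_force: [-0.1, -0.8, -0.4]
grip_width: 1.0
grasp_force: 0.0
2.35 cm [ 0.72654822 -0.14273215 13.38967977]
0.9 [308.2, 412.8] 1794
0.74 [194.1, 389.0] 664
0.61 [314.0, 217.1] 4511
[ 0.5111763  -0.31712136] -0.9457023060796645 cm [ 0.74470352 -0.49971167 13.389561  ]
```

View pics/w2.png

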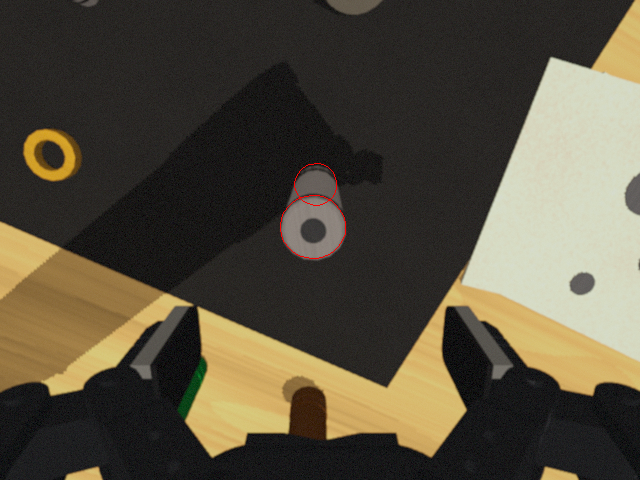

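The fit on the settled picture is clean, with the top face at (313,228). Now I'll descend and grip.

```bash
python3 -m jog '[{"grip":-1,"slide":[0.75,-0.5,0],"yaw":0},{"grip":-1,"slide":[0,0,3],"yaw":0},{"grip":-1,"slide":[0,0,3],"yaw":0},{"grip":-1,"slide":[0,0,3],"yaw":0},{"grip":-1,"slide":[0,0,3],"yaw":0},{"grip":-1,"slide":[0,0,1.4],"yaw":0},{"grip":-1,"slide":[0,0,0],"yaw":0},{"grip":-1,"slide":[0,0,0],"yaw":0}]' 60; python3 -m jog '[{"grip":1,"slide":[0,0,0],"yaw":0},{"grip":1,"slide":[0,0,0],"yaw":0},{"grip":1,"slide":[0,0,0],"yaw":0},{"grip":1,"slide":[0,0,0],"yaw":0},{"grip":1,"slide":[0,0,0],"yaw":0},{"grip":1,"slide":[0,0,0],"yaw":0},{"grip":1,"slide":[0,0,0],"yaw":0},{"grip":1,"slide":[0,0,0],"yaw":0}]' 60
```

```text
clock: 3.25
position: [0.5125, -0.3162, 0.1711]
ee_rot: [0.973, 0.229, 0.001, 0.0]
ft_force: [-0.6, 0.4, 0.4]
grip_width: 1.001
grasp_force: 0.0
clock: 4.05
position: [0.5123, -0.3163, 0.1709]
ee_rot: [0.973, 0.229, 0.001, 0.001]
ft_force: [-0.1, -0.3, 6.1]
grip_width: 0.429
grasp_force: 59.7
```

```bash
python3 -m jog '[{"grip":1,"slide":[0,0,-1],"yaw":0},{"grip":1,"slide":[0,0,-2.5],"yaw":0},{"grip":1,"slide":[0,0,-3],"yaw":0},{"grip":1,"slide":[0,0,-3],"yaw":0},{"grip":1,"slide":[0,0,-3],"yaw":0},{"grip":1,"slide":[0,0,-3],"yaw":0},{"grip":1,"slide":[0,0,-2.5],"yaw":0},{"grip":1,"slide":[0,0,-1],"yaw":0}]' 90; python3 -m jog '[{"grip":1,"slide":[0.5,-1.2,0],"yaw":0},{"grip":1,"slide":[1,-2.5,0],"yaw":0},{"grip":1,"slide":[1,-2.5,0],"yaw":0},{"grip":1,"slide":[1,-2.5,0],"yaw":0},{"grip":1,"slide":[1,-2.5,0],"yaw":0},{"grip":1,"slide":[1,-2.5,0],"yaw":0},{"grip":1,"slide":[1,-2.5,0],"yaw":0},{"grip":1,"slide":[1,-2.5,0],"yaw":0}]'
```

```text
clock: 4.85
position: [0.5122, -0.316, 0.3624]
ee_rot: [0.973, 0.229, 0.001, 0.001]
ft_force: [0.1, 0.2, -3.7]
grip_width: 0.425
grasp_force: 90.5
clock: 5.65
position: [0.4946, -0.113, 0.3578]
ee_rot: [0.973, 0.229, -0.001, -0.001]
ft_force: [-0.2, 0.3, -3.7]
grip_width: 0.426
grasp_force: 90.7
```

```bash
python3 -m jog '[{"grip":1,"slide":[1,-2.5,0],"yaw":0},{"grip":1,"slide":[1,-2.5,0],"yaw":0},{"grip":1,"slide":[1,-2.5,0],"yaw":0},{"grip":1,"slide":[1,-2.5,0],"yaw":0},{"grip":1,"slide":[1,-2.5,0],"yaw":0},{"grip":1,"slide":[1,-2.5,0],"yaw":0},{"grip":1,"slide":[0.5,-1.2,0],"yaw":0},{"grip":1,"slide":[0,0,0],"yaw":0}]'; python3 -m jog '[{"grip":1,"slide":[0,0,0],"yaw":0},{"grip":1,"slide":[0,0,0],"yaw":0},{"grip":1,"slide":[0,0,0],"yaw":0}]'
cat > near2.py <<'E'
from fit import *
G=np.r_[.484,.0835,.0]
out=[];pm={};ob=[]
cal("wrist"); o=manip.get_obs(); M=R.from_quat(o["ee_rot"]).as_matrix(); print(o["clock"],o["position"],"cm",100*M.T@(G-o["position"]))
for c in("wrist","side","top"):
    im=manip.camera(c).copy()
    def poly(P,col): cv2.polylines(im,[np.array([proj(c,q)*16 for q in P]).astype(np.int32)],True,col,1,shift=4)
    for z,rr in((.108,.048),(.108,.039),(.076,.029)): poly([[G[0]+rr*np.cos(a),G[1]+rr*np.sin(a),z] for a in A],(0,255,255))
    x,y,z=o["position"]
    for zz in(z-.0265,z-.167): poly([[x+.019*np.cos(a),y+.019*np.sin(a),zz] for a in A],(0,0,255))
    if c=="wrist": cv2.imwrite("pics/w3.png",im)
    elif c=="side": out=cv2.resize(im[100:350,150:400],None,fx=1.6,fy=1.6)
    else: cv2.imwrite("pics/st3.png",np.hstack([out,cv2.resize(im[100:350,150:400],None,fx=1.6,fy=1.6)]))
E
python3 near2.py
```

```text
clock: 6.45
position: [0.4807, 0.0611, 0.3586]
ee_rot: [0.973, 0.231, -0.001, -0.0]
ft_force: [-0.6, 0.1, -4.3]
grip_width: 0.42
grasp_force: 90.9
clock: 6.75
position: [0.4818, 0.0578, 0.3596]
ee_rot: [0.974, 0.228, -0.0, 0.0]
ft_force: [0.4, -0.0, -4.5]
grip_width: 0.422
grasp_force: 90.9
6.75 [0.48181869 0.05775535 0.35959991] cm [ 1.35622967 -2.21059641 35.9592866 ]
```

View pics/w3.png

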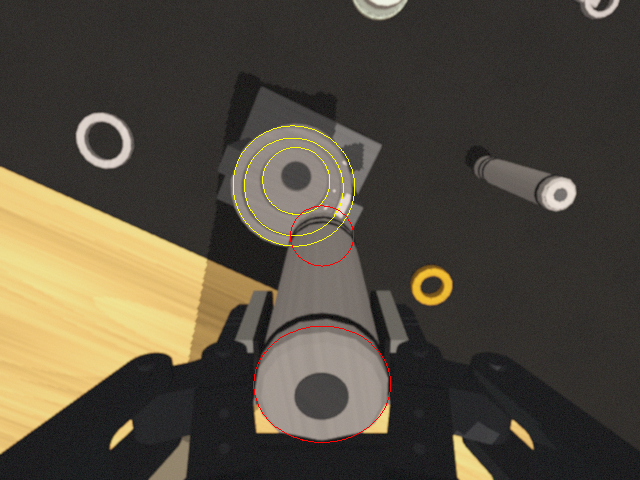

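View pics/st3.png

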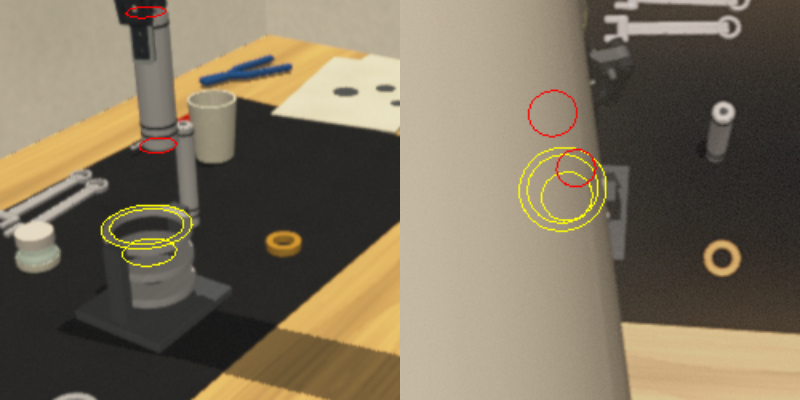

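The piston hangs upright at (322,215) in the wrist view. The ring overlay nearly matches the gauge, and its bottom hole is visible at (296,176). I'll refine on that hole.

```bash
python3 - <<'E'
from fit import *
cal("wrist"); o=manip.get_obs(); M=R.from_quat(o["ee_rot"]).as_matrix()
im=manip.camera("wrist").copy(); g=cv2.GaussianBlur(cv2.cvtColor(im,cv2.COLOR_BGR2GRAY),(3,3),0)
print(g[176,285-15:330:3])
b=(g<(int(g[176,296])+int(g[176,320]))//2).astype(np.uint8); n,l,s,ce=cv2.connectedComponentsWithStats(b); k=l[176,296]; print(s[k],ce[k])
for z in(.044,.034): 
    h=hit("wrist",ce[k],z); print(h,"cm",100*M.T@(h-o["position"]))
m=manip.masks_of("gauge","wrist")[0]["region"]; c=im[50:300,180:420].astype(float)
c=np.clip(c*1.9-40,0,255).astype(np.uint8)
c=cv2.resize(c,None,fx=2.4,fy=2.4)
for z,rr in((.108,.048),(.108,.039),(.076,.029),(.044,.014)):
    h=hit("wrist",ce[k],.044); cv2.polylines(c,[np.array([(proj("wrist",[h[0]+rr*np.cos(a),h[1]+rr*np.sin(a),z])-[180,50])*2.4 for a in A]).astype(np.int32)],True,(0,255,255),1)
cv2.imwrite("pics/w4.png",c)
E
```

```text
[142 142 140 140  91  70  69  70  71  70  69  68  69  72 128 142 142 143
 142 134]
[282 162  30  29 684] [296.25292398 176.00730994]
[0.48291923 0.08523156 0.044     ] cm [ 1.29727028 -2.36766774 31.58405352]
[0.48123528 0.08507545 0.034     ] cm [ 1.13957337 -2.42864068 32.58406079]
```

View pics/w4.png

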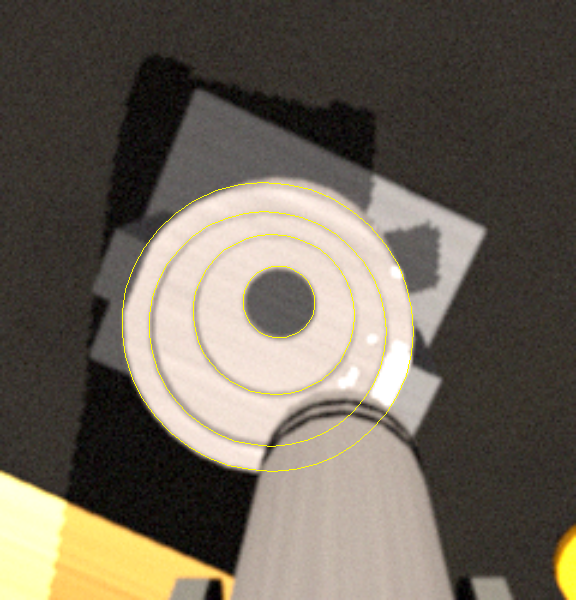

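The overlay from the hole matches all three rings, so I'll align on it and lower.

```bash
python3 -m jog '[{"grip":1,"slide":[0.7,-1.2,0],"yaw":0},{"grip":1,"slide":[0.7,-1.15,0],"yaw":0},{"grip":1,"slide":[0,0,0],"yaw":0},{"grip":1,"slide":[0,0,2],"yaw":0},{"grip":1,"slide":[0,0,2],"yaw":0},{"grip":1,"slide":[0,0,2],"yaw":0},{"grip":1,"slide":[0,0,1],"yaw":0},{"grip":1,"slide":[0,0,0],"yaw":0}]'; python3 -m jog '[{"grip":1,"slide":[0,0,0],"yaw":0},{"grip":1,"slide":[0,0,0],"yaw":0}]'
```

```text
clock: 7.8
position: [0.4834, 0.0854, 0.2888]
ee_rot: [0.974, 0.229, -0.001, -0.0]
ft_force: [0.0, -0.6, -3.6]
grip_width: 0.423
grasp_force: 90.9
clock: 8.0
position: [0.4843, 0.0861, 0.291]
ee_rot: [0.973, 0.229, 0.001, 0.0]
ft_force: [0.4, 0.9, -4.0]
grip_width: 0.429
grasp_force: 90.9
```

```bash
python3 -m jog '[{"grip":1,"slide":[0,0,1.5],"yaw":0},{"grip":1,"slide":[0,0,1.5],"yaw":0},{"grip":1,"slide":[0,0,1.5],"yaw":0},{"grip":1,"slide":[0,0,1.5],"yaw":0},{"grip":1,"slide":[0,0,1],"yaw":0},{"grip":1,"slide":[0,0,0],"yaw":0},{"grip":1,"slide":[0,0,0],"yaw":0},{"grip":1,"slide":[0,0,0],"yaw":0}]'; python3 -m jog '[{"grip":1,"slide":[0,0,0.3],"yaw":0},{"grip":1,"slide":[0,0,0.2],"yaw":0},{"grip":1,"slide":[0,0,0],"yaw":0},{"grip":1,"slide":[0,0,0],"yaw":0}]'
```

```text
clock: 8.8
position: [0.4843, 0.0862, 0.2209]
ee_rot: [0.973, 0.229, 0.001, 0.0]
ft_force: [-0.4, 0.0, -3.9]
grip_width: 0.423
grasp_force: 90.9
clock: 9.2
position: [0.4838, 0.0861, 0.2149]
ee_rot: [0.973, 0.229, -0.0, 0.0]
ft_force: [-0.8, 0.3, -4.7]
grip_width: 0.425
grasp_force: 90.9
```

```bash
python3 -m jog '[{"grip":1,"slide":[0,0,0.2],"yaw":0},{"grip":1,"slide":[0,0,0],"yaw":0},{"grip":1,"slide":[0,0,0],"yaw":0}]'; python3 -m jog '[{"grip":1,"slide":[0,0,0.2],"yaw":0},{"grip":1,"slide":[0,0,0],"yaw":0},{"grip":1,"slide":[0,0,0],"yaw":0}]'
```

```text
clock: 9.5
position: [0.4838, 0.0861, 0.2128]
ee_rot: [0.973, 0.229, -0.0, 0.0]
ft_force: [-0.1, 0.4, -4.2]
grip_width: 0.421
grasp_force: 90.9
clock: 9.8
position: [0.484, 0.0861, 0.211]
ee_rot: [0.973, 0.229, 0.0, 0.0]
ft_force: [0.1, -0.7, -2.8]
grip_width: 0.425
grasp_force: 91.1
```

The load starts to come off at z = 0.211, which is the expected contact height. I'll release and back off upward.

```bash
python3 -m jog '[{"grip":0.1,"slide":[0,0,0],"yaw":0},{"grip":0.0,"slide":[0,0,0],"yaw":0},{"grip":-0.5,"slide":[0,0,0],"yaw":0},{"grip":-1,"slide":[0,0,0],"yaw":0},{"grip":-1,"slide":[0,0,0],"yaw":0},{"grip":-1,"slide":[0,0,0],"yaw":0},{"grip":-1,"slide":[0,0,0],"yaw":0}]' 20; python3 -m jog '[{"grip":-1,"slide":[0,0,-1],"yaw":0},{"grip":-1,"slide":[0,0,-2],"yaw":0},{"grip":-1,"slide":[0,0,-2.5],"yaw":0},{"grip":-1,"slide":[0,0,-2.5],"yaw":0},{"grip":-1,"slide":[0,0,-2.5],"yaw":0},{"grip":-1,"slide":[0,0,-2],"yaw":0},{"grip":-1,"slide":[0,0,0],"yaw":0},{"grip":-1,"slide":[0,0,0],"yaw":0}]'
python3 - <<'E'
from fit import *
cal("wrist");out=[]
for c in("wrist","side"):
    im=manip.camera(c).copy()
    for z in(.044,.184): cv2.polylines(im,[np.array([proj(c,[.483+.019*np.cos(a),.085+.019*np.sin(a),z])*16 for a in A]).astype(np.int32)],True,(0,0,255),1,shift=4)
    out.append(cv2.resize(im,(400,300)) if c=="wrist" else cv2.resize(im[130:355,130:430],(400,300)))
cv2.imwrite("pics/end.png",np.hstack(out))
E
```

```text
clock: 10.5
position: [0.4839, 0.0861, 0.2109]
ee_rot: [0.973, 0.229, 0.0, 0.0]
ft_force: [-0.0, 0.2, -0.1]
grip_width: 1.002
grasp_force: 0.0
clock: 11.3
position: [0.4838, 0.0861, 0.3363]
ee_rot: [0.973, 0.229, 0.0, 0.0]
ft_force: [-0.0, 0.5, 0.2]
grip_width: 1.002
grasp_force: 0.0
```

View pics/end.png

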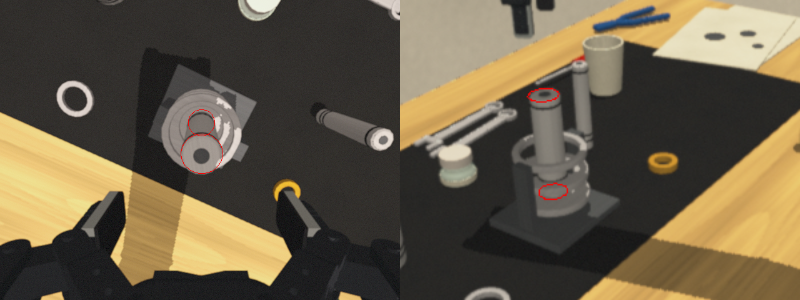

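The piston stands upright through the rings at the predicted height. The overlays match its top face at (202,153) in the left panel and (543,96) in the right panel, and the gripper is clear.

```bash
python3 -c "
from workcell import manip
print(manip.hand_in())"
```

```text
the job is handed in; nothing more can be done
None
```

The 38 mm piston stands upright on the bottom ring of the gauge, let down gently and released with the gripper clear; the other two pistons were never touched, and the job was handed in at about 11 s with no verdict returned.

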